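# Close the sample case and draw out its telescopic handle

## Task

The sample case on the shop counter has been loaded: first swing its lid fully shut. Then pinch the grip bar of its telescopic handle so that the orange release button is squeezed in, pull the handle straight up past the first stop to the second stop (fully drawn out), and finish holding it up there, still gripping the bar with the button squeezed in. Do not disturb the bottle, tin and carton standing nearby.

Things in the scene. Friction and masses are not known exactly. Their poses are not given: they have to be found in the camera images.
- case: Grey sample case with small bottles in it, 220 (x) x 180 (y) x 110 mm high without the lid; too heavy to shift. Origin: centre of its underside on the counter; z up. A black housing on its +x face (34 mm deep, 150 mm wide along y, 108 mm high) carries the telescopic handle. The lid is hinged along its +y rim. With the lid shut the top is at 120 mm.
- lid (a joint): Angle of the grey lid (green panel on its outer face): 0 = shut, about 1.57 = standing upright, grows to 1.9 as it opens. A stiff hinge: the lid stays wherever it is left and must be pushed right down to 0; a push of 1 to 3 N at the free edge closes it.
- lid_hinge (a point): Point on the lid's hinge line, mid-length, 110 mm above the counter. The hinge line runs along the case's x. Its axes turn with the lid: lid's -y runs from hinge to free edge, lid's +z is the outward normal (upward when shut).
- lid_edge (a point): Middle of the lid's free edge, on the outer face, 180 mm from the hinge. The lid is 224 mm along the hinge line and 10 mm thick (z 0 to 10 mm in the lid's frame; the outer face is at 10).
- bar_mid (a point): Centre of the handle's black grip bar, 130 mm (case y) x 20 mm (case x) x 24 mm high, 130 mm from the case's centre along case +x; 165 mm above the counter when pushed in (45 mm over the shut lid), 265 mm at the second stop. Axes as the case's. Two tubes of 13 mm diameter stand under the bar 50 mm either side of the centre. Under it, in the middle, there is nothing down to the housing (108 mm high).
- pull (a joint): How far the handle is drawn out, in m: 0 pushed in (locked), 0.05 first stop, 0.10 second stop, which is the end of its travel. A locking pin sits in a hole at each of the three places unless the button is squeezed in; if the button comes out on the way, the pin snaps into the next hole. With the button in it runs freely and sinks back under its own weight (about 2 to 3 N) when not held.
- button_face (a point): Centre of the outer face of the orange release button, 30 mm wide x 18 mm high, in the middle of the bar's +x side and standing 7 mm proud of it. It is squeezed towards case -x, so a pinch across the bar (along case x, 27 mm wide over the button) at its middle presses it.
- catch (a joint): How far the button is squeezed in, in m: 0 out, 0.006 fully in (6 N). The pin is freed from 0.0035 on.
- bottle: Bystander: white bottle with red cap, 60 mm diameter, 150 mm high; origin at the centre of its underside.
- tin: Bystander: green tin, 72 mm diameter, 95 mm high; origin at the centre of its underside.
- carton: Bystander: brown and yellow carton, 70 x 55 x 90 mm high; origin at the centre of its underside.

How it is judged:
By the outcome, as a careful person would: the job done as asked, in the order asked, and still so for the second after the job is handed in, while the arm keeps its last pose, push and grip.
It also fails if it takes over 48 s, if anything falls off the work surface, if the arm or the gripper's body presses on something with over 40 N, if the wrist force passes 120 N, or if a joint passes its speed limit or range.

## Robot

A 6-joint arm with a two-finger parallel gripper is mounted at the origin on the work surface. World frame = base frame: x ahead of the robot, y to its left, z up, the work surface at z = 0. Lengths are in m, angles in rad, forces in N, time in s.
With the tool pointing down it reaches from about 0.225 to 0.875 m from the base axis. Payload 3.4 kg.
Tool frame: the origin (TCP) lies between the finger pads; the fingertips stand 17 mm ahead of it and the grasp point (between the pads) lies 2 mm behind it; y points along the fingers, z is the direction in which the jaws open and shut, and the axes are right-handed (so a half turn about y gives the same grasp; the last joint's range is limited). The gripper opens to 85 mm and grips with 20 to 120 N. Pads are 22 mm wide; open, the fingers measure 114 mm over their backs; the gripper's body (76 mm by 85 mm) begins 54 mm behind the grasp point. The pads swing forward as they close: fully open they stand 13 mm farther back than shut.
Start: joints at [1.119, 0.276, 1.505, -0, 1.361, -0.121], TCP at [0.187, 0.544, 0.248] pointing down, gripper open.
Joint ranges: [-2.89, 2.89], [-0.75, 2.08], [0.22, 2.7], [-1.18, 4.32], [0.11, 2.71], [-2.7, 2.7]. Speed limits (rad/s): [2.57, 2.57, 3.14, 3.14, 3.14, 3.14].

## Interface

Orientations are given as a unit quaternion [w, x, y, z].
In Python, from rig import manip, get_image, camera_model, sign_off, spot_in, silhouettes, spot_point gives the robot as it stands.
- The arm moves only by the tool jog_arm, never from a script. Its argument "targets" is a list of rows, each a list of 3 entries, a list of its own where there are three numbers: the finger opening in m, from 0 to 0.0854, then the shift along the world's x, y, z in m, then the turn about the world's z in rad. In form: [[claw, [x, y, z], spin], ...]. A call has 1 to 10 rows; each row shifts and turns the commanded pose from where the row before left it; what a row does not reach is not made up. A row lasts 1/8 s, in which the tool goes at most 62.5 mm and 10.7 degrees, less where a joint would pass 70% of its speed; a pose out of reach is approached as far as the arm can. A call with a gripper value outside its range is refused whole. The fingers move at their own pace and stop on an object; "force" is the grip in N (left out, the last holds). Time passes only in rows, so rows that do not move let the fingers close. It gives the time, the measured TCP pose, the force and the opening at its end, in the units of the state.
- manip.get_state(): the state, without advancing time (a new reading comes with each control period).
- get_image(name): name is "scene" or "top" or "wrist"; returns (picture, depth): 400x640x3 uint8, red, green, blue; 400x640 float32, m along the optical axis (not along the pixel's ray), 0 where there is no reading.
- camera_model(name): a dict with "mtx" (3x3 intrinsics, pixels), "distortion" ([k1, k2, p1, p2, k3] as OpenCV has them; the pictures are not rectified), "world_from_camera" (4x4, takes a point from camera to world coordinates). Camera axes: x right, y up, looking along -z (the intrinsics and any distortion apply to the point x, -y, -z); pixel columns grow to the right and rows downward; lengths in m; the calibration is good to about 2 mm. A picture is of the moment at which its call begins: read the wrist's pose just before it. camera_model takes no time and is no camera call; for the wrist camera it gives the pose at the moment of the call.
- sign_off(): hands the job in, once; it reports no verdict.
Trained networks look in the newest picture that a camera, given by its name, has taken for a name from the list of things; names that differ only in an ending like _2 or _b are one class to them, and where a whole thing is asked for, a point or a joint stands for the part that bears it (a point fixed in the world has none). Each returns a list of dicts, best first, with "score" (0 to 1); they miss things now and then, are a little off and sometimes report something else, mostly with a low value. They report only what shows in the picture. A call takes as long as a camera call.
- spot_in(name, camera): "position" ([column, row] in pixels, amid what is visible of it).
- silhouettes(name, camera): "mask" (400x640 bool, what is visible of it) and "position" ([column, row] in pixels, amid what is visible of it).
- spot_point(name, camera): "position" ([column, row] in pixels: a listed point, or the origin of a listed thing).
The state is a dict: "clock": time; "qpos": joint angles; "qd": joint speeds; "effort": joint torques, N m; "position": TCP position; "ee_rot": TCP orientation; "contact_force": force on the tool from outside, world axes, zero at the start; "moment": the same for the moment, N m; "width": finger opening in m.
Only numpy, scipy, OpenCV 4.12 (cv2) and the standard library are available. Lean on these libraries where they do the work, as an engineer would, in place of code of your own. Each camera call takes 0.05 s, during which the arm holds its last target.

## Working session

There is one attempt and no reset: what is moved stays moved. The work goes in short steps, Python scripts to look and compute and a tool call to move; the robot and the scene stay as the last step left them, time stands still between calls to the robot, and variables do not carry over. Pictures are saved under pics/ and viewed, and the job is handed in when it is done.

Besides the shell and the picture viewer there is one more tool, called by a JSON object that holds its "op" and its "data". jog_arm: Moves the arm, as the interface text tells. Its arguments: {"type":"object","properties":{"targets":{"type":"array","items":{"type":"array"}},"force":{"type":"number"}},"required":["targets"]}

```bash
mkdir -p pics; cat > h.py <<'E'
import numpy as np, cv2
from rig import manip, get_image, camera_model, sign_off, spot_in, silhouettes, spot_point
def save(img,n): cv2.imwrite(f'pics/{n}.png',img[:,:,::-1])
def unproj(cam,pts,depth=None,m=None):
    m=m or camera_model(cam); K=np.array(m['mtx']);d=np.array(m['distortion'],float);T=np.array(m['world_from_camera'])
    pts=np.array(pts,float).reshape(-1,2)
    u=cv2.undistortPoints(pts.reshape(-1,1,2),K,d).reshape(-1,2)
    r=np.c_[u[:,0],-u[:,1],-np.ones(len(u))]
    if depth is None: return T[:3,3],r@T[:3,:3].T
    z=np.array([depth[int(round(min(max(p[1],0),399))),int(round(min(max(p[0],0),639)))] for p in pts])
    return (r*z[:,None])@T[:3,:3].T+T[:3,3],z
E
python3 - <<'E'
from h import *
np.set_printoptions(precision=4,suppress=True)
for c in ['scene','top','wrist']:
    im,d=get_image(c); save(im,c+'0'); np.save(c+'0d.npy',d); np.save(c+'0i.npy',im)
    print(c,np.array(camera_model(c)['world_from_camera'])[:3,3])
    if c!='wrist':
        for n in ['case','lid_hinge','lid_edge','bar_mid','button_face','bottle','tin','carton']:
            for s in spot_point(n,c)[:1]:
                P,z=unproj(c,s['position'],d); print(n,s['score'],np.round(s['position'],1),P[0],z)
s=manip.get_state();print(s)
E
```

```text
scene [1.1246 0.1598 1.0291]
case 0.61 [332.3 207.2] [ 0.4937 -0.0111  0.0509] [1.176]
lid_hinge 0.8 [368.2 199.7] [0.4858 0.0856 0.122 ] [1.1063]
lid_edge 0.55 [353.9 153.3] [0.4802 0.0322 0.2846] [0.9852]
bar_mid 0.97 [317.9 215.3] [ 0.609  -0.0154  0.1769] [1.0101]
button_face 0.64 [313.4 218.1] [ 0.6169 -0.0244  0.1714] [1.0117]
bottle 0.76 [204.9 215.9] [ 0.6297 -0.3473  0.039 ] [1.1662]
tin 0.82 [454.4 286.7] [0.6351 0.3533 0.0673] [1.0245]
carton 0.96 [245.8 167.4] [ 0.4371 -0.3062  0.0488] [1.2576]
top [0.355  0.0009 1.2656]
case 0.95 [310.3 205.7] [ 0.4768 -0.0046  0.0522] [1.2189]
lid_hinge 0.69 [280.9 202.1] [0.4796 0.0824 0.134 ] [1.1358]
lid_edge 0.66 [294.  196.6] [0.477  0.0381 0.2849] [0.9869]
bar_mid 0.81 [315. 162.] [ 0.5925 -0.0183  0.1681] [1.1188]
button_face 0.49 [314.8 157.2] [ 0.6052 -0.0177  0.1748] [1.1138]
bottle 0.97 [414.6 170.1] [ 0.5889 -0.3399  0.0619] [1.2323]
tin 0.73 [199.8 169. ] [0.5885 0.3376 0.0906] [1.1857]
carton 0.55 [410.5 227.4] [ 0.4044 -0.3127  0.0881] [1.1823]
wrist [0.1231 0.5655 0.3738]
{'clock': 0.95, 'qpos': array([ 1.119 ,  0.2759,  1.5049, -0.    ,  1.3607, -0.121 ]), 'qd': array([ 0.0001,  0.0013, -0.001 ,  0.0006, -0.0014,  0.0007]), 'effort': array([ -0.0008, -41.6641, -24.6103,  -0.0005,   0.0004,  -0.    ]), 'position': array([0.1868, 0.5439, 0.2484]), 'ee_rot': array([ 0.6975, -0.6974,  0.1164, -0.1164]), 'contact_force': array([ 0.4203, -0.2668, -0.1169]), 'moment': array([ 0.0223, -0.0175,  0.0234]), 'width': 0.08528923170101567}
```

View pics/scene0.png

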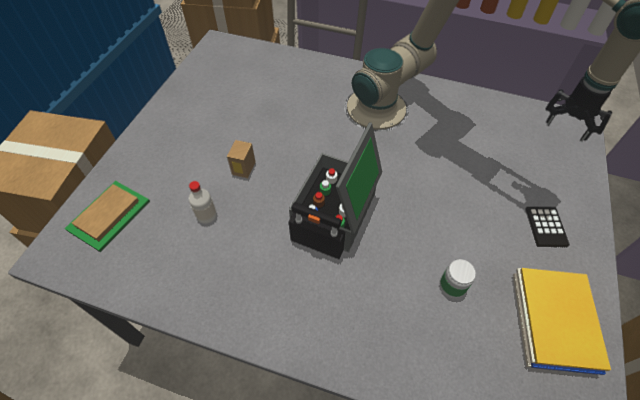

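View pics/top0.png

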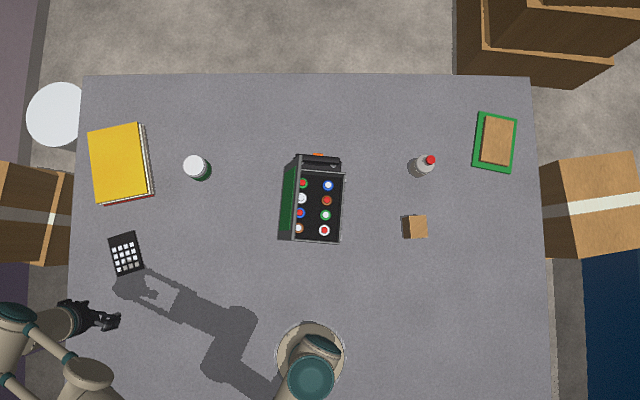

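The case sits mid-table at about (0.48, 0). Its lid is open roughly 75°, with the tin to the left and the bottle and carton to the right. Next I'll refine the case pose from depth.

```bash
python3 - <<'E'
from h import *
np.set_printoptions(precision=4,suppress=True)
for c in ['top','scene']:
    d=np.load(c+'0d.npy'); im=np.load(c+'0i.npy').astype(int)
    vv,uu=np.mgrid[0:400,0:640]; P,z=unproj(c,np.c_[uu.ravel(),vv.ravel()],d); I=im.reshape(-1,3)
    roi=(P[:,0]>.3)&(P[:,0]<.72)&(P[:,1]>-.2)&(P[:,1]<.2)&(z>0)
    # table bias
    t=roi&(abs(P[:,2])<.02); print(c,'table z',np.median(P[t,2]))
    bar=roi&(P[:,2]>.168)&(P[:,2]<.185)&(P[:,0]>.56)&(P[:,1]<.06)&(I.sum(1)<200)
    b=P[bar][:,:2]; print('bar',bar.sum(),cv2.minAreaRect(b.astype(np.float32)),b.mean(0),np.median(P[bar,2]))
    case=roi&(P[:,2]>.03)&(P[:,2]<.19)
    r=cv2.minAreaRect(P[case][:,:2].astype(np.float32)); print('all case',r)
    g=roi&(I[:,1]>I[:,0]*1.4)&(I[:,1]>I[:,2]*1.3)&(P[:,2]>.1)&(P[:,1]>.02)
    q=P[g]; 
    if len(q)>10:
        q0=np.median(q,0); n=np.linalg.svd(q-q0)[2][2]; print('lid green n',len(q),q0,n,'angle',np.arccos(abs(n[2])), 'yaw',np.arctan2(n[1],n[0])-np.pi/2)
    o=roi&(I[:,0]>180)&(I[:,1]<130)&(I[:,2]<80)&(P[:,0]>.58); print('orange',o.sum(),P[o].mean(0))
    top=roi&(P[:,2]>.255)&(P[:,2]<.33)&(P[:,1]<.09); print('topedge',top.sum(),P[top].max(0),P[top].min(0)); 
    q=P[top&(P[:,2]>P[top][:,2].max()-.02)]; print(np.polyfit(q[:,0],q[:,1],1), q.mean(0))
E
for c in scene0:240:110:160:180 top0:250:130:120:130; do IFS=: read n x y w h <<< $c; python3 -c "
import cv2;i=cv2.imread('pics/$n.png')[$y:$y+$h,$x:$x+$w];cv2.imwrite('pics/${n}c.png',cv2.resize(i,None,fx=4.4,fy=3.3 if 0 else 3.3))"; done
```

```text
top table z -0.0014982079411119953
bar 247 ((0.5994983911514282, -0.012153200805187225), (0.045002326369285583, 0.15069541335105896), 8.163368225097656) [ 0.6006 -0.0285] 0.17471589971434787
all case ((0.4910544753074646, -0.009828433394432068), (0.19261908531188965, 0.2569681406021118), 84.75215148925781)
lid green n 661 [0.4781 0.0601 0.212 ] [-0.0885 -0.9546 -0.2846] angle 1.2822492444108904 yaw -3.2340189147288445
orange 17 [ 0.6158 -0.0252  0.1724]
topedge 588 [0.5874 0.0549 0.29  ] [0.3665 0.02   0.255 ]
[-0.0906  0.0775] [0.4755 0.0344 0.2826]
scene table z 0.00014219463029874202
bar 420 ((0.6022099256515503, -0.011670328676700592), (0.04694196954369545, 0.15062735974788666), 7.980908393859863) [ 0.6052 -0.0172] 0.17615854209998716
all case ((0.4927437901496887, -0.009503796696662903), (0.19243444502353668, 0.25941553711891174), 84.7678451538086)
lid green n 1307 [0.4872 0.062  0.2066] [0.09   0.9556 0.2806] angle 1.2864240832884208 yaw -0.09395286243364298
orange 22 [ 0.615  -0.0249  0.1729]
topedge 779 [0.5915 0.0561 0.2904] [0.3688 0.0198 0.255 ]
[-0.0935  0.0813] [0.4892 0.0356 0.282 ]
```

View pics/top0c.png

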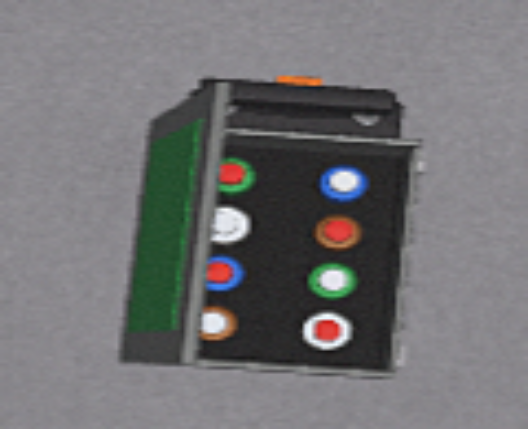

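```bash
python3 - <<'E'
from h import *
from scipy.spatial.transform import Rotation as R
np.set_printoptions(precision=4,suppress=True)
s=manip.get_state(); q=s['ee_rot']; M=R.from_quat([q[1],q[2],q[3],q[0]]).as_matrix(); print(M)
yaw=-.093; C=np.array([.477,-.011]); ex=np.array([np.cos(yaw),np.sin(yaw)]); ey=np.array([-ex[1],ex[0]])
z=M[:2,2]; a=np.arctan2(z[1],z[0]); print('jaw az',a,'turn',(yaw-a+np.pi/2)%np.pi-np.pi/2)
print('case rel now', (s['position'][:2]-C)@np.c_[ex,ey])
def W(x,l,tcpz): p=C+x*ex+l*ey; return np.r_[p,tcpz]
print('appr',W(-.02,.13,.275))
prev=W(-.02,.13,.275); r=.15
for a in np.r_[1.25:0:-.12, 0]:
    l=.09-r*np.cos(a)+.01*np.sin(a)+.011; zz=.11+r*np.sin(a)+.01*np.cos(a)+.017
    w=W(-.02,l,zz); print(round(a,2),w,(w-prev)); prev=w
E
```

```text
[[ 0.9458  0.0001  0.3248]
 [-0.3248  0.0001  0.9458]
 [ 0.     -1.      0.0001]]
jaw az 1.2400153780963177 turn -1.3330153780963176
case rel now [-0.3405  0.5255]
appr [0.4692 0.1203 0.275 ]
1.25 [0.463  0.0538 0.2725] [-0.0062 -0.0665 -0.0025]
1.13 [0.4614 0.0367 0.2669] [-0.0016 -0.0171 -0.0056]
1.01 [0.4598 0.0204 0.2593] [-0.0015 -0.0163 -0.0076]
0.89 [0.4584 0.0052 0.2499] [-0.0014 -0.0153 -0.0095]
0.77 [ 0.4571 -0.0089  0.2386] [-0.0013 -0.014  -0.0113]
0.65 [ 0.4559 -0.0214  0.2257] [-0.0012 -0.0126 -0.0129]
0.53 [ 0.4549 -0.0324  0.2115] [-0.001  -0.011  -0.0143]
0.41 [ 0.4541 -0.0416  0.196 ] [-0.0009 -0.0092 -0.0155]
0.29 [ 0.4534 -0.0488  0.1795] [-0.0007 -0.0073 -0.0165]
0.17 [ 0.4529 -0.0541  0.1622] [-0.0005 -0.0052 -0.0172]
0.05 [ 0.4526 -0.0572  0.1445] [-0.0003 -0.0032 -0.0177]
0.0 [ 0.4525 -0.0579  0.137 ] [-0.0001 -0.0007 -0.0075]
```

{"op": "jog_arm", "data": {"targets": [[0, [0.028, -0.038, 0.003], -0.133], [0, [0.028, -0.038, 0.003], -0.133], [0, [0.028, -0.038, 0.003], -0.133], [0, [0.028, -0.038, 0.003], -0.133], [0, [0.028, -0.038, 0.003], -0.133], [0, [0.028, -0.038, 0.003], -0.133], [0, [0.028, -0.038, 0.003], -0.133], [0, [0.028, -0.038, 0.003], -0.133], [0, [0.028, -0.038, 0.003], -0.133], [0, [0.028, -0.038, 0.003], -0.133]]}}

```text
clock: 2.2
position: [0.4676, 0.1625, 0.2786]
ee_rot: [-0.476, 0.476, -0.523, 0.523]
contact_force: [0.4, 0.4, 0.4]
width: 0.0
```

{"op": "jog_arm", "data": {"targets": [[0, [-0.001, -0.035, -0.002], 0], [0, [-0.001, -0.035, -0.002], 0], [0, [-0.001, -0.02, -0.001], 0], [0, [-0.001, -0.02, -0.001], 0], [0, [-0.001, -0.017, -0.006], 0], [0, [-0.001, -0.016, -0.008], 0]]}}

```text
clock: 2.95
position: [0.4609, 0.0202, 0.2583]
ee_rot: [-0.477, 0.477, -0.522, 0.522]
contact_force: [0.1, 0.5, 2.0]
width: -0.0002
```

```bash
python3 - <<'E'
from h import *
im,d=get_image('scene'); save(cv2.resize(im[80:280,200:520],None,fx=2.4,fy=2.4),'s1')
E
```

```text
(no output)
```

View pics/s1.png

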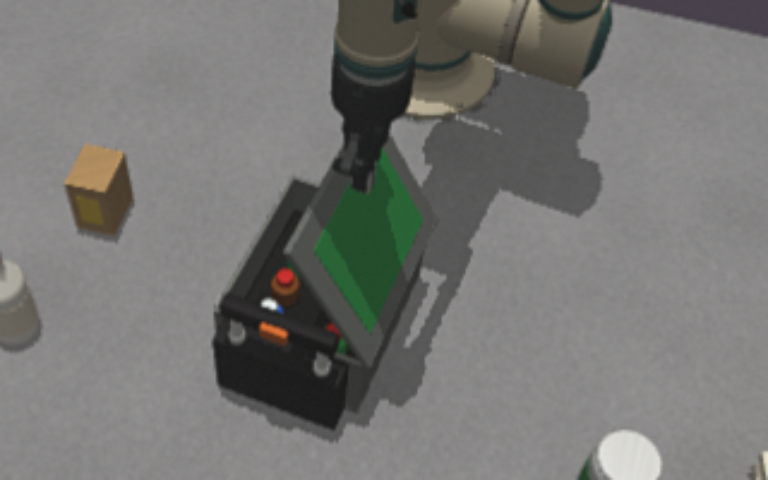

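The fingers are pushing the outer face and the lid is now down at about 1.0 rad. I'll continue along the arc.

{"op": "jog_arm", "data": {"targets": [[0, [-0.001, -0.015, -0.01], 0], [0, [-0.001, -0.014, -0.011], 0], [0, [-0.001, -0.013, -0.013], 0], [0, [-0.001, -0.011, -0.014], 0], [0, [-0.001, -0.009, -0.016], 0], [0, [-0.001, -0.007, -0.016], 0], [0, [0, -0.005, -0.017], 0], [0, [0, -0.003, -0.012], 0]]}}

```text
clock: 4.0
position: [0.4543, -0.0566, 0.148]
ee_rot: [0.477, -0.477, 0.522, -0.522]
contact_force: [-0.4, 0.9, 0.9]
width: 0.0001
```

{"op": "jog_arm", "data": {"targets": [[0, [0, -0.001, -0.006], 0], [0, [0, 0, -0.004], 0], [0, [0, 0, -0.002], 0], [0, [0, 0, 0], 0]]}}

```text
clock: 4.5
position: [0.455, -0.057, 0.1375]
ee_rot: [-0.477, 0.477, -0.522, 0.522]
contact_force: [0.2, -0.1, 0.4]
width: 0.0002
```

{"op": "jog_arm", "data": {"targets": [[0, [0, 0, -0.002], 0], [0, [0, 0, -0.001], 0], [0, [0, 0, 0], 0]]}}

```text
clock: 4.88
position: [0.4553, -0.0571, 0.1369]
ee_rot: [-0.478, 0.477, -0.521, 0.523]
contact_force: [-3.9, 1.6, 17.0]
width: -0.0002
```

{"op": "jog_arm", "data": {"targets": [[0, [0, 0, 0.02], 0], [0, [0, 0.01, 0.05], 0], [0.085, [0, 0.03, 0.06], 0], [0.085, [0, 0.04, 0.03], 0]]}}

```text
clock: 5.38
position: [0.4561, 0.0211, 0.2936]
ee_rot: [-0.478, 0.475, -0.521, 0.524]
contact_force: [-0.6, -0.1, -0.2]
width: 0.0354
```

```bash
python3 - <<'E'
from h import *
np.set_printoptions(precision=4,suppress=True)
yaw=-.093
for c in ['scene','top','wrist']:
    st=manip.get_state();m=camera_model(c);im,d=get_image(c); save(im,c+'2'); np.save(c+'2d.npy',d);np.save(c+'2i.npy',im)
    for n in ['bar_mid','button_face','lid_edge','lid_hinge']:
        for s in spot_point(n,c)[:1]:
            P,z=unproj(c,s['position'],d,m); print(c,n,s['score'],np.round(s['position'],1),P[0],z)
    vv,uu=np.mgrid[0:400,0:640]; P,z=unproj(c,np.c_[uu.ravel(),vv.ravel()],d,m); I=im.reshape(-1,3).astype(int)
    roi=(P[:,0]>.3)&(P[:,0]<.72)&(P[:,1]>-.2)&(P[:,1]<.2)&(z>0)
    bar=roi&(P[:,2]>.168)&(P[:,2]<.185)&(P[:,0]>.56)&(P[:,1]<.09)
    if bar.sum()>20: b=P[bar][:,:2]; print('bar',bar.sum(),cv2.minAreaRect(b.astype(np.float32)),np.median(P[bar,2]))
    o=roi&(I[:,0]>180)&(I[:,1]<130)&(I[:,2]<80)&(P[:,0]>.58); 
    if o.sum(): print('orange',o.sum(),P[o].mean(0),P[o].max(0),P[o].min(0))
    g=roi&(I[:,1]>I[:,0]*1.4)&(I[:,1]>I[:,2]*1.3)&(P[:,2]>.1)&(P[:,2]<.16)
    if g.sum()>30:
        q=P[g]; q0=q.mean(0); n=np.linalg.svd(q-q0,full_matrices=False)[2][2]; print('green',q0,n, cv2.minAreaRect(q[:,:2].astype(np.float32)))
print(st['position'],st['contact_force'])
E
```

```text
scene bar_mid 0.87 [314.1 215.7] [ 0.6119 -0.0242  0.1749] [1.0116]
scene button_face 0.56 [314.9 218.1] [ 0.6175 -0.0202  0.1744] [1.0082]
scene lid_edge 0.89 [304.1 178.9] [ 0.4737 -0.1016  0.1209] [1.1447]
scene lid_hinge 0.84 [366.9 199.3] [0.4794 0.0811 0.1131] [1.1178]
bar 444 ((0.6079962849617004, -0.02334447205066681), (0.12898200750350952, 0.028340525925159454), 85.04331970214844) 0.17596086431761976
orange 22 [ 0.6155 -0.0243  0.1737] [ 0.6181 -0.012   0.176 ] [ 0.6133 -0.0369  0.1699]
green [ 0.4767 -0.0109  0.1214] [ 0.0016  0.0031 -1.    ] ((0.4728851616382599, -0.011699222028255463), (0.13132719695568085, 0.17501989006996155), 84.37767791748047)
top bar_mid 0.8 [319.  162.1] [ 0.5915 -0.0298  0.1713] [1.1159]
top button_face 0.6 [317.2 153.9] [ 0.6158 -0.0247  0.1713] [1.1188]
top lid_edge 0.93 [343.1 204.7] [ 0.4726 -0.1025  0.1191] [1.1546]
bar 321 ((0.6055895090103149, -0.0242665633559227), (0.12877339124679565, 0.027148853987455368), 84.68939208984375) 0.1746220129434226
orange 19 [ 0.6158 -0.0254  0.172 ] [ 0.6193 -0.0125  0.178 ] [ 0.612  -0.0387  0.1679]
green [ 
[... 171 characters left out ...]
0.59 [493.2 226.4] [ 0.5979 -0.0177  0.1763] [0.2535]
wrist button_face 0.5 [514.  228.4] [ 0.6173 -0.0222  0.1744] [0.2561]
wrist lid_edge 0.91 [338.9 288.6] [ 0.4641 -0.1015  0.1187] [0.3346]
wrist lid_hinge 0.72 [345.1 119.3] [0.4835 0.0796 0.1182] [0.2871]
bar 3761 ((0.6057953238487244, -0.020998500287532806), (0.1256200522184372, 0.02822846546769142), 84.5143814086914) 0.17621840217105308
orange 136 [ 0.6156 -0.0231  0.174 ] [ 0.6205 -0.0098  0.1765] [ 0.6101 -0.0383  0.1717]
green [ 0.4725 -0.007   0.1213] [ 0.0001 -0.0005  1.    ] ((0.4732917249202728, -0.012239858508110046), (0.1315867304801941, 0.17165638506412506), 84.83451843261719)
[0.4544 0.0201 0.2892] [-0.0968  0.9288  0.6479]
```

View pics/scene2.png

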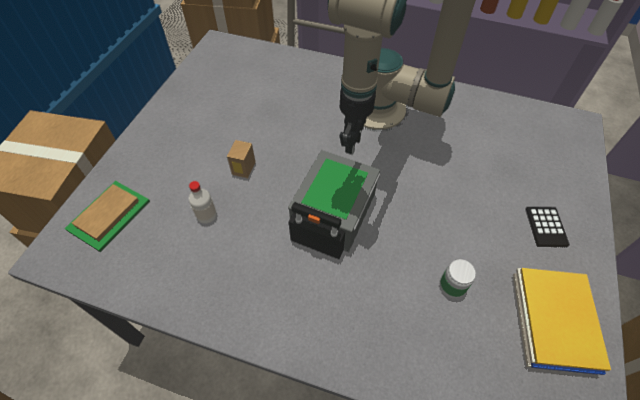

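View pics/wrist2.png

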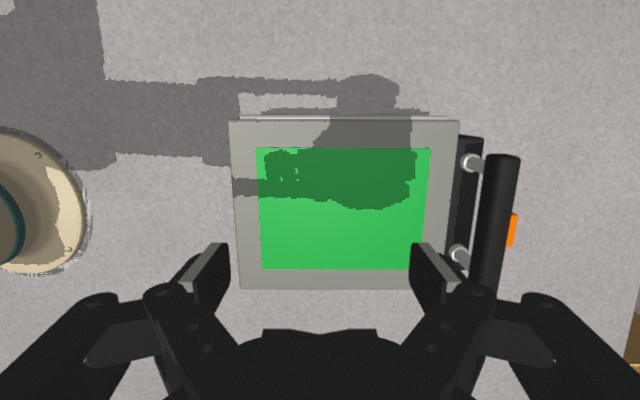

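{"op": "jog_arm", "data": {"targets": [[0.085, [0.05, -0.014, -0.005], 0], [0.085, [0.05, -0.014, -0.005], 0], [0.085, [0.04, -0.012, -0.005], 0], [0.085, [0.01, -0.003, -0.005], 0], [0.085, [0, 0, 0], 0]]}}

```text
clock: 6.75
position: [0.6044, -0.0223, 0.2691]
ee_rot: [0.476, -0.477, 0.523, -0.521]
contact_force: [-0.5, -0.0, 0.6]
width: 0.085
```

```bash
python3 - <<'E'
from h import *
from scipy.spatial.transform import Rotation as R
c='wrist';s=manip.get_state();m=camera_model(c);im,d=get_image(c);save(im,'wrist3')
q=s['ee_rot'];M=R.from_quat([q[1],q[2],q[3],q[0]]).as_matrix();print(s['position'],M[:,2],M[:,1],s['width'])
vv,uu=np.mgrid[0:400,0:640]; P,z=unproj(c,np.c_[uu.ravel(),vv.ravel()],d,m); I=im.reshape(-1,3).astype(int)
roi=(P[:,0]>.57)&(P[:,0]<.64)&(P[:,1]>-.12)&(P[:,1]<.07)&(z>0)
bar=roi&(P[:,2]>.168)&(P[:,2]<.185)
b=P[bar][:,:2]; print('bar',bar.sum(),cv2.minAreaRect(b.astype(np.float32)),np.median(P[bar,2]))
o=roi&(I[:,0]>150)&(I[:,1]<130)&(I[:,2]<80);print('orange',o.sum(),P[o].mean(0),P[o].max(0),P[o].min(0))
E
```

```text
[ 0.60439411 -0.02226398  0.26913082] [ 0.99592164 -0.09018539 -0.00258672] [-2.55498024e-03  4.67374370e-04 -9.99996627e-01] 0.08499861915696506
bar 4550 ((0.606589674949646, -0.023223914206027985), (0.12833154201507568, 0.02694719098508358), 84.11962127685547) 0.17643042716540566
orange 304 [ 0.61595951 -0.02393974  0.17372441] [ 0.62007177 -0.01013156  0.1755753 ] [ 0.61194202 -0.03880116  0.17188037]
```

View pics/wrist3.png

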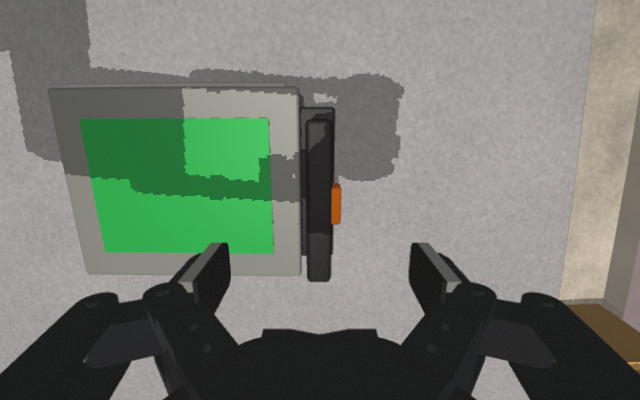

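{"op": "jog_arm", "data": {"targets": [[0.085, [0, -0.001, -0.03], 0], [0.085, [0, 0, -0.03], 0], [0.085, [0, 0, -0.025], 0], [0.085, [0, 0, -0.015], 0], [0.085, [0, 0, -0.007], 0], [0.085, [0, 0, 0], 0]]}}

```text
clock: 7.55
position: [0.6047, -0.0231, 0.1637]
ee_rot: [-0.477, 0.477, -0.522, 0.522]
contact_force: [0.9, -0.6, 0.0]
width: 0.0852
```

{"op": "jog_arm", "data": {"targets": [[0.04, [0, 0, 0], 0], [0.035, [0, 0, 0], 0], [0.0, [0, 0, 0], 0], [0.0, [0, 0, 0], 0], [0.0, [0, 0, 0], 0], [0.0, [0, 0, 0], 0], [0.0, [0, 0, 0], 0]], "force": 40}}

```text
clock: 8.43
position: [0.6039, -0.0231, 0.164]
ee_rot: [0.477, -0.477, 0.522, -0.522]
contact_force: [-3.5, 0.3, 6.0]
width: 0.0202
```

```bash
python3 - <<'E'
from h import *
for c in ['wrist','scene']:
    im,d=get_image(c); save(im if c=='wrist' else cv2.resize(im[130:280,220:420],None,fx=3.5,fy=3.5),c+'4')
print(manip.get_state())
E
```

```text
{'clock': 8.525, 'qpos': array([-1.53271095e-01,  3.76198334e-01,  1.57097607e+00, -1.33442233e-04,
        1.19559893e+00, -6.30227777e-02]), 'qd': array([ 0.00217413,  0.00050848, -0.00311693, -0.00364538, -0.00132459,
       -0.00065762]), 'effort': array([  0.05103329, -42.38106608, -22.62991011,   0.06558308,
        -1.06000599,  -0.08610845]), 'position': array([ 0.60390788, -0.02311375,  0.16401477]), 'ee_rot': array([ 0.47665353, -0.4772451 ,  0.52233149, -0.52173589]), 'contact_force': array([-2.8441279 ,  0.41845862,  5.43924635]), 'moment': array([-0.0370298 ,  0.42214575, -0.15856008]), 'width': 0.019700886282524924}
```

View pics/wrist4.png

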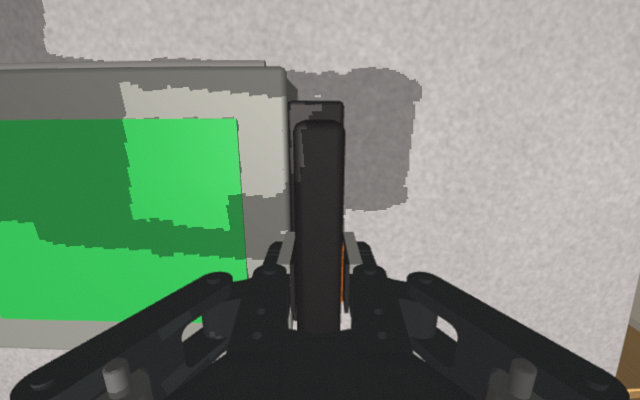

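View pics/scene4.png

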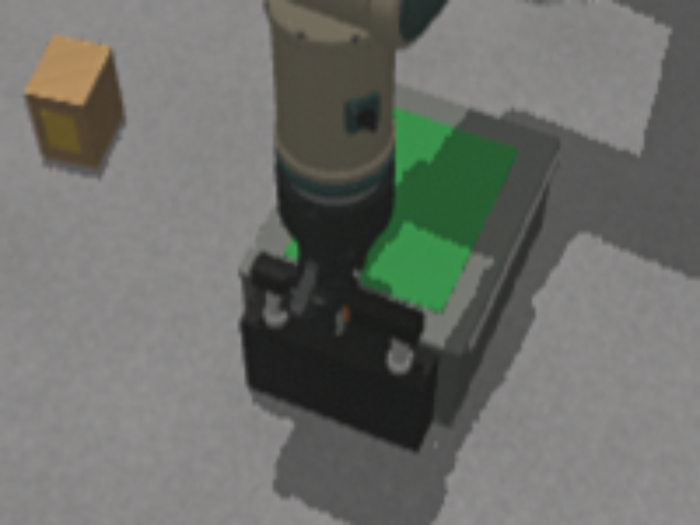

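The opening is about 20 mm, against 27 mm over an unsqueezed button, so the button is in. Now I'll pull straight up.

{"op": "jog_arm", "data": {"targets": [[0, [0, 0, 0.005], 0], [0, [0, 0, 0.008], 0], [0, [0, 0, 0.01], 0]]}}

```text
clock: 8.9
position: [0.6039, -0.0231, 0.186]
ee_rot: [0.476, -0.478, 0.523, -0.521]
contact_force: [-2.8, -0.8, -5.1]
width: 0.0202
```

{"op": "jog_arm", "data": {"targets": [[0, [0, 0, 0.011], 0], [0, [0, 0, 0.011], 0], [0, [0, 0, 0.011], 0], [0, [0, 0, 0.011], 0], [0, [0, 0, 0.011], 0], [0, [0, 0, 0.01], 0], [0, [0, 0, 0.007], 0], [0, [0, 0, 0], 0]]}}

```text
clock: 9.9
position: [0.6039, -0.0231, 0.2595]
ee_rot: [0.477, -0.477, 0.522, -0.522]
contact_force: [-5.4, 0.7, -2.2]
width: 0.0205
```

{"op": "jog_arm", "data": {"targets": [[0, [0, 0, 0.003], 0], [0, [0, 0, 0.002], 0], [0, [0, 0, 0], 0]]}}

```text
clock: 10.28
position: [0.6039, -0.0231, 0.2641]
ee_rot: [0.477, -0.477, 0.522, -0.522]
contact_force: [-5.3, -0.2, -1.9]
width: 0.0202
```

{"op": "jog_arm", "data": {"targets": [[0, [0, 0, 0.001], 0], [0, [0, 0, 0.001], 0], [0, [0, 0, 0], 0]]}}

```text
clock: 10.65
position: [0.6039, -0.0231, 0.2641]
ee_rot: [0.476, -0.478, 0.523, -0.521]
contact_force: [-6.0, -0.7, -10.4]
width: 0.0199
```

The height stopped rising and the pull went up to 10 N, so it is at the end stop. I'll check that with a picture.

```bash
python3 - <<'E'
from h import *
np.set_printoptions(precision=4,suppress=True)
for c in ['wrist','scene']:
    m=camera_model(c);im,d=get_image(c); save(im if c=='wrist' else im,c+'5')
    vv,uu=np.mgrid[0:400,0:640]; P,z=unproj(c,np.c_[uu.ravel(),vv.ravel()],d,m); I=im.reshape(-1,3).astype(int)
    roi=(P[:,0]>.59)&(P[:,0]<.625)&((P[:,1]>0.01)&(P[:,1]<.04)|(P[:,1]<-.055)&(P[:,1]>-.085))&(P[:,2]>.24)&(P[:,2]<.3)
    print(c,'bar',roi.sum(),np.percentile(P[roi,2],[50,90,98]) if roi.sum() else '')
    g=(z>0)&(P[:,0]>.3)&(P[:,0]<.6)&(abs(P[:,1])<.15)&(I[:,1]>I[:,0]*1.4)&(I[:,1]>I[:,2]*1.3)&(P[:,2]>.1)&(P[:,2]<.16)
    q=P[g]; print('lid',q.mean(0),np.linalg.svd(q-q.mean(0),full_matrices=False)[2][2])
d0=np.load('scene0d.npy')
for n in ['bottle','tin','carton']:
    for s in spot_point(n,'scene')[:1]: print(n,s['score'],s['position'])
print(manip.get_state())
E
```

```text
wrist bar 4047 [0.2766 0.2775 0.278 ]
lid [ 0.4745 -0.0074  0.1213] [-0.0001  0.0001 -1.    ]
scene bar 300 [0.2753 0.278  0.2788]
lid [0.4706 0.0038 0.1214] [ 0.0003 -0.001   1.    ]
bottle 0.83 [206.8, 216.0]
tin 0.92 [450.6, 285.5]
carton 0.68 [244.1, 167.4]
{'clock': 10.9, 'qpos': array([-0.1533,  0.314 ,  1.4103, -0.0002,  1.4202, -0.0633]), 'qd': array([ 0.0003,  0.0003,  0.0003, -0.0008,  0.0005,  0.001 ]), 'effort': array([  0.3777, -50.195 , -31.7015,   0.3205,  -1.3814,  -0.0835]), 'position': array([ 0.6039, -0.0231,  0.2641]), 'ee_rot': array([ 0.4763, -0.4777,  0.5228, -0.5212]), 'contact_force': array([ -4.9336,  -0.7266, -10.9485]), 'moment': array([-0.113 ,  0.4846, -0.0948]), 'width': 0.020095429996311923}
```

View pics/scene5.png

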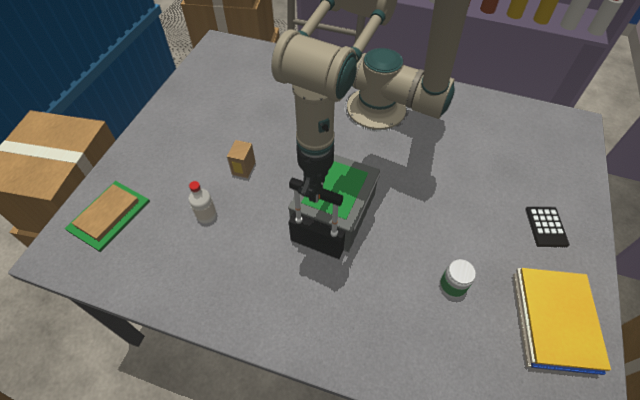

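View pics/wrist5.png

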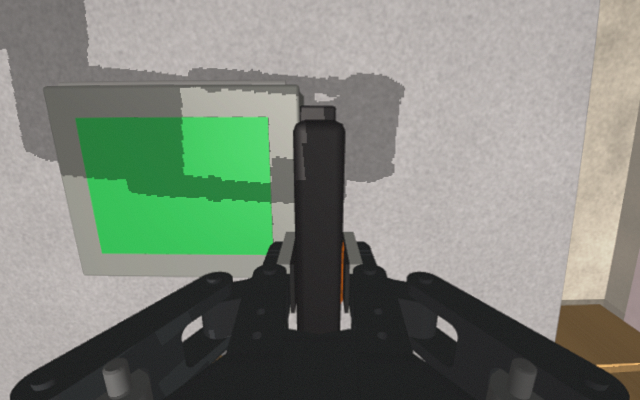

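The bar top is at 0.277 m, up from 0.176 m, so the handle is 100 mm out. The lid is flat and the bystanders haven't moved.

```bash
python3 -c "
from rig import sign_off; print(sign_off())"
```

```text
the job is handed in; nothing more can be done
None
```

I shut the lid, drew the handle out to the second stop, and handed the job in with the arm still gripping the bar and the button squeezed in. The clock was at about 11 s of the 48 s allowed.

- **Lid:** I swung it shut with closed fingers and pressed until the wrist force read 17 N. Depth readings afterwards, and again at the end with the handle up, showed it flat with its top at about 0.121 m.
- **Button:** the gripper is set to 40 N and its opening stayed near 20 mm throughout the pull. It would be 27 mm with the button out and 21 mm with it fully in.
- **Handle:** the tool rose from 0.164 m to 0.264 m and then stopped, with the pull force climbing to about 11 N. The cameras put the bar's top at about 0.277 m, up from 0.176 m, which is about 100 mm drawn out.
- **Bystanders:** the bottle, tin and carton look the same in the before and after pictures. The networks' points shifted by up to 4 pixels, most for the tin, which I took as detection scatter because the arm never came near them.

No check failed, and none of the others disagreed.

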